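# Lock the sample boxes into a freezer rack with its rod

## Task

The upper sample box stands out of the steel freezer rack: push it fully home, then lock both boxes in by passing the locking rod, nose down, through the three ears on the rack's front until its flat grip sits on the top ear, and let go. The rod lies flat on the bench, so on the way set it down in the slanted rest with its nose against the rest's stop plate and let go of it there, to take it anew by its grip. Leave the beaker and the white-capped bottle standing where they are.

Things in the scene. Friction and masses are not known exactly. Their poses are not given: they have to be found in the camera images.
- rod_center (a point): middle of the locking rod: 180 mm long, shaft 9 mm thick; its last 55 mm are a flat grey grip, 22 mm wide, 9 mm thick. Point on the axis, 90 mm from either end. x runs from nose to grip, y across the grip's width, z through its thickness. About 85 g, balanced about 7 mm from here towards the nose. From the nose: 7 mm taper, shaft to 125 mm, grip to 180 mm. Starts flat on the bench at the right
- rod_tip (a point): end of the rod's tapered nose, on its axis, 90 mm from the middle (same axes as rod_center)
- rod_grip (a point): centre of the rod's flat grip, on its axis, 62.5 mm from the middle, 152.5 mm from the nose (same axes as rod_center)
- cradle: cradle of the slanted rest (fixed, mid-bench): two V forks of 6 mm wire and a stop plate. Origin: point of the stop that the rod's nose touches, 30 mm above the bench. x: line of the rod's axis when it lies in the forks, rising at 45 degrees from the stop to the grip; y level; z square to the rod, up out of the forks. Forks at x = 20 and 112 mm, arms 19 mm to each side; fingers pass between them
- rack: freezer rack of steel sheet, fixed, 134 mm deep (x), 139 mm wide (y), 130 mm high, a flat strap on top to 137 mm. Origin: centre of its underside on the bench; its open front looks along -x, z is up. Two compartments one above the other, each holding a white box. Three ears, one above the other, stand 24 mm out of its front near the left side, each 4 mm thick with a 12.5 mm hole
- eye_top (a point): centre of the hole in the top ear, at its upper face, 130 mm above the bench; in the rack's frame 80 mm in front of the origin and 42 mm to the left. With the rod fully in, its grip's shoulder rests here and the nose is 5 mm above the bench
- eye_mid (a point): centre of the hole in the middle ear, at its upper face, 72 mm above the bench, straight below eye_top
- eye_bottom (a point): centre of the hole in the bottom ear, at its upper face, 14 mm above the bench, straight below eye_top
- upper_box_front (a point): centre of the front face of the upper box (white, 133 mm deep, 130 wide, 52 high, 0.25 kg, sliding with 1 to 2 mm play and up to 10 N), 98 mm above the bench; axes as the rack's. Starts 17 to 37 mm in front of home. Home, the box meets the rack's back wall and this point is 69 mm in front of the rack's origin, 2 mm ahead of the sheet's edge. A box that stands out blocks the rod
- lower_box_front (a point): centre of the front face of the lower box, the same kind of box, already home, 40 mm above the bench
- beaker_100: 100 ml beaker, 54 x 60 x 68 mm, loose, on the left; origin at the centre of its underside
- white_cap_bottle: plastic bottle with a white cap, 50 mm in diameter, 95 mm high, loose, at the right behind the rod; origin at the centre of its underside

How it is judged:
On the way:
1. the rod lies in both forks of the slanted rest, nose at the stop plate, with the gripper off it (angle between the x axis of rod_center and the x axis of cradle, either way round below 0.1 rad and distance between rod_tip and cradle below 0.012 m and x of rod_grip in the frame of cradle above 0.1 m and contact force between the fingers and rod below 0.05 N), for 0.2 s.
At the end, for the whole second after the job is handed in: the rod stands upright (within 4.5 degrees), nose down, through all three ears with its grip on the top ear (nose less than 9 mm above the bench, within 6 mm of the bottom hole's axis), both boxes are home to within 5 mm, and the rod is released and at rest (angle between rod_center's own x axis and vertical below 0.08 rad and horizontal distance between rod_tip and eye_bottom below 0.006 m and horizontal distance between rod_grip and eye_top below 0.008 m and height (world z) of rod_tip below 0.009 m and x of each of upper_box_front, lower_box_front in the frame of rack above -0.074 m and linear speed of rod below 0.02 m/s and contact force between the arm and rod below 0.05 N); the robot touches nothing.
It fails at once if the beaker is shifted by more than 30 mm or tipped (distance of beaker_100 from where it was at the start of the episode above 0.03 m or angle between beaker_100's own z axis and vertical above 0.5 rad).
It fails at once if the white-capped bottle is shifted by more than 30 mm or tipped (distance of white_cap_bottle from where it was at the start of the episode above 0.03 m or angle between white_cap_bottle's own z axis and vertical above 0.5 rad).
It also fails if it takes over 64 s, if anything falls off the work surface, if the arm or the gripper's body presses on something with over 40 N, if the wrist force passes 120 N, or if a joint passes its speed limit or range.

## Robot

A 6-joint arm with a two-finger parallel gripper is mounted at the origin on a cart in front of the work surface, level with it; the furniture and walls round the work are solid. World frame = base frame: x ahead of the robot, y to its left, z up, the work surface at z = 0. Lengths are in m, angles in rad, forces in N, time in s.
With the tool pointing down it reaches from about 0.375 to 0.825 m from the base axis. Payload 5.5 kg.
Tool frame: the origin (TCP) lies at the very end of the fingers, on their centre line; the grasp point (between the pads) lies 19 mm behind it; z points along the fingers, y is the line along which they close (so a half turn about z gives the same grasp; the last joint's range is limited). The gripper opens to 85 mm and grips with 20 to 120 N. Pads are 22 mm wide; open, the fingers measure 114 mm over their backs; the gripper's body (76 mm by 85 mm) begins 54 mm behind the grasp point. The pads swing forward as they close: fully open they stand 13 mm farther back than shut.
Start: joints at [1.222, 0.314, -0.047, 1.21, 0, 1.571], TCP at [0.205, 0.564, 0.231] pointing down, gripper open.
Joint ranges: [-2.67, 2.67], [-0.69, 1.73], [-1.03, 1.25], [-2.08, 2.16], [-1.42, 1.45], [-3.14, 3.14]. Speed limits (rad/s): [2.39, 2.39, 3.01, 3.14, 3.14, 3.14].

## Interface

Orientations are given as a rotation vector (axis times angle).
In Python, from bench import sensors, snapshot, camera_info, ctrl gives the robot as it stands.
- The arm moves only by the shell command python3 -m inch 'ROWS' [OPENING] [FORCE]. ROWS is JSON, a list that holds one entry, the list of rows, each a list of 4 numbers: the shift along the tool's x, y, z each as a share of 0.5 m, from -1 to 1, then the turn about the tool's z as a share of 0.5 rad, from -1 to 1. In form: [[[dx, dy, dz, turn], ...]]. A call has 1 to 12 rows; each row is the pose to reach, as a shift and turn from the pose commanded when the call began, along the tool's axes at that moment; what a row does not reach only later rows make up. A row lasts 1/10 s, in which the tool goes at most 50 mm and 8.59 degrees, less where a joint would pass 70% of its speed; a pose out of reach is approached as far as the arm can. A call with a number of a shift or a turn outside -1 to 1 is refused whole. A call with a gripper value outside its range is refused whole. OPENING is the gripper's target within -1 to 1 (fully open at 1, half-way at 0, shut at -1), set as the call begins (- or left out, the last holds). The fingers move at their own pace and stop on an object; FORCE is the grip in N (left out, the last holds). Time passes only in rows, so rows that repeat a pose let the fingers close. It gives the time, the measured TCP pose, the force, the opening and the grip force at its end, in the units of the state.
- sensors.state(): the state, without advancing time (a new reading comes with each control period).
- snapshot(name): name is "side" or "top" or "wrist"; returns (picture, depth): 384x512x3 uint8, red, green, blue; 384x512 float32, m along the optical axis (not along the pixel's ray), 0 where there is no reading.
- camera_info(name): a dict with "K" (3x3 intrinsics, pixels), "D" ([k1, k2, p1, p2, k3] as OpenCV has them; the pictures are not rectified), "R" (3x3) and "t" (3): a world point X has camera coordinates R X + t; the wrist camera has in their place "mount" (4x4, takes a point from camera to tool coordinates, whose origin is the TCP and whose axes are the flange's). Camera axes: x right, y down, z forward; pixel columns grow to the right and rows downward; lengths in m; the calibration is good to about 2 mm. A picture is of the moment at which its call begins: read the wrist's pose just before it. camera_info takes no time and is no camera call.
- ctrl.sign_off(): hands the job in; it is judged then, once.
The state is a dict: "time_s": time; "joint_pos": joint angles; "joint_vel": joint speeds; "tau": joint torques, N m; "tcp_pos": TCP position; "orientation": TCP orientation; "contact_force": force on the tool from outside, world axes, zero at the start; "moment": the same for the moment, N m; "grip_width": finger opening in m; "finger_force": force on a finger pad.
Only numpy, scipy, OpenCV 4.12 (cv2) and the standard library are available. Lean on these libraries where they do the work, as an engineer would, in place of code of your own. Each camera call takes 0.05 s, during which the arm holds its last target. There are 200 camera calls.

## Working session

There is one attempt and no reset: what is moved stays moved. The work goes in short steps, Python scripts to look and compute and a shell command to move; the robot and the scene stay as the last step left them, time stands still between calls to the robot, and variables do not carry over. Pictures are saved under pics/ and viewed, at most 10 in all, crops included, and the job is handed in when it is done.

```bash
mkdir -p pics; ls
cat > h.py <<'E'
import numpy as np,cv2
from scipy.spatial.transform import Rotation as Rot
from bench import sensors,snapshot,camera_info,ctrl
def snap(n,f=None):
    s=sensors.state(); im,d=snapshot(n)
    if f: cv2.imwrite('pics/'+f,im[:,:,::-1])
    c=camera_info(n)
    if 'mount' in c:
        T=np.eye(4);T[:3,:3]=Rot.from_rotvec(s['orientation']).as_matrix();T[:3,3]=s['tcp_pos']
        M=np.linalg.inv(T@np.array(c['mount']));c['R']=M[:3,:3];c['t']=M[:3,3]
    c={k:np.array(v,float) for k,v in c.items() if k in('K','D','R','t')}
    return im,d,c
def rays(c,px):
    u=cv2.undistortPoints(np.array(px,float).reshape(-1,1,2),c['K'],c['D']).reshape(-1,2)
    return -c['R'].T@c['t'],np.c_[u,np.ones(len(u))]@c['R']
def onz(c,px,z):
    o,d=rays(c,px);return o+d*((z-o[2])/d[:,2])[:,None]
def depthpts(c,px,d):
    o,r=rays(c,px);return o+r*np.array([d[int(v),int(u)] for u,v in px])[:,None]
def proj(c,X):
    return cv2.projectPoints(np.array(X,float).reshape(-1,1,3),cv2.Rodrigues(c['R'])[0],c['t'],c['K'],c['D'])[0].reshape(-1,2)
def tri(c1,p1,c2,p2):
    (o1,d1),(o2,d2)=rays(c1,[p1]),rays(c2,[p2]);d1=d1[0];d2=d2[0]
    a=np.linalg.lstsq(np.c_[d1,-d2],o2-o1,rcond=None)[0];A=o1+a[0]*d1;B=o2+a[1]*d2
    return (A+B)/2,np.linalg.norm(A-B)
E
python3 - <<'E'
from h import *
s=sensors.state();print(s)
for n in('side','top'):
    im,d,c=snap(n,n+'0.png');print(n,(-c['R'].T@c['t']).round(3),c['R'][2].round(2))
c=camera_info('wrist');print(np.array(c['mount']).round(3))
E
```

```text
pics
{'time_s': 0.0, 'joint_pos': array([ 1.22200092e+00,  3.14213781e-01, -4.80824652e-02,  1.21018917e+00,
        5.48429315e-06,  1.57080047e+00]), 'joint_vel': array([ 1.16303078e-04, -3.28660354e-05, -3.90666914e-04,  7.96537114e-04,
       -3.51117414e-04, -1.96900451e-04]), 'tau': array([ 4.02873202e-04, -5.39595187e+01,  3.39746976e+01,  1.93924009e-02,
       -6.72190231e-05,  3.99089657e-06]), 'tcp_pos': array([0.20486112, 0.5633306 , 0.23044041]), 'orientation': array([-5.45067920e-01, -3.09364239e+00,  2.61123027e-03]), 'contact_force': array([-0.74716384,  0.00354343, -0.13721895]), 'moment': array([-0.00418987, -0.00213726, -0.0124785 ]), 'finger_force': 0.0, 'grip_width': 0.0857817222102585}
side [ 0.197 -1.492  0.889] [ 0.18  0.87 -0.45]
top [0.317 0.036 1.524] [ 0.12 -0.02 -0.99]
[[ 0.001 -0.963 -0.27   0.069]
 [ 1.     0.001 -0.001  0.   ]
 [ 0.001 -0.27   0.963 -0.141]
 [ 0.     0.     0.     1.   ]]
```

View pics/top0.png

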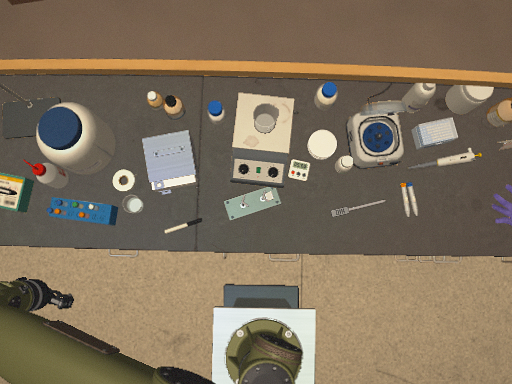

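View pics/side0.png

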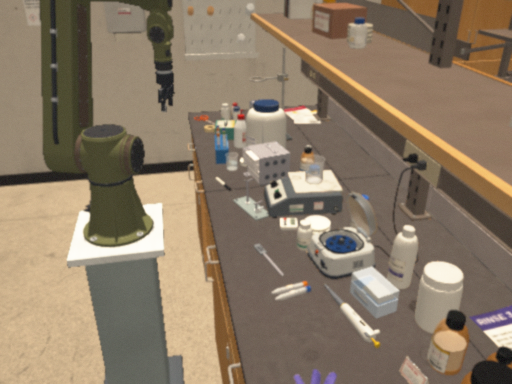

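Run:
```python
from h import *
im,d,c=snap('top')
for n,p,z in [('rodgrip',(333,213),.005),('gripshoulder',(352,209),.005),('nose',(385,201),.005),('restL',(228,212),0),('restR',(278,195),0),('rack FL',(149,189),.1),('rack FR',(196,180),.1),('rackBL',(142,137),.13),('rackBR',(188,131),.13),('beaker',(133,204),.06),('bottle',(344,163),.095)]:
    print(n,onz(c,[p],z)[0].round(3), depthpts(c,[p],d)[0].round(3))
cv2.imwrite('pics/t1.png',cv2.resize(im[120:230,110:290,::-1],None,fx=4.4,fy=4.4,interpolation=cv2.INTER_CUBIC))
```

```text
rodgrip [ 0.451 -0.213  0.005] [ 0.451 -0.213  0.005]
gripshoulder [ 0.465 -0.274  0.005] [ 0.464 -0.272  0.015]
nose [ 0.493 -0.381  0.005] [ 0.493 -0.382  0.001]
restL [0.447 0.118 0.   ] [ 0.447  0.118 -0.001]
restR [ 0.505 -0.038  0.   ] [ 0.504 -0.038  0.007]
rack FL [0.501 0.349 0.1  ] [ 0.515  0.372 -0.004]
rack FR [0.532 0.211 0.1  ] [0.543 0.22  0.022]
rackBL [0.652 0.372 0.13 ] [ 0.683  0.404 -0.002]
rackBR [0.672 0.237 0.13 ] [0.673 0.237 0.13 ]
beaker [0.459 0.405 0.06 ] [0.462 0.413 0.031]
bottle [ 0.595 -0.231  0.095] [ 0.595 -0.231  0.095]
```

View pics/t1.png

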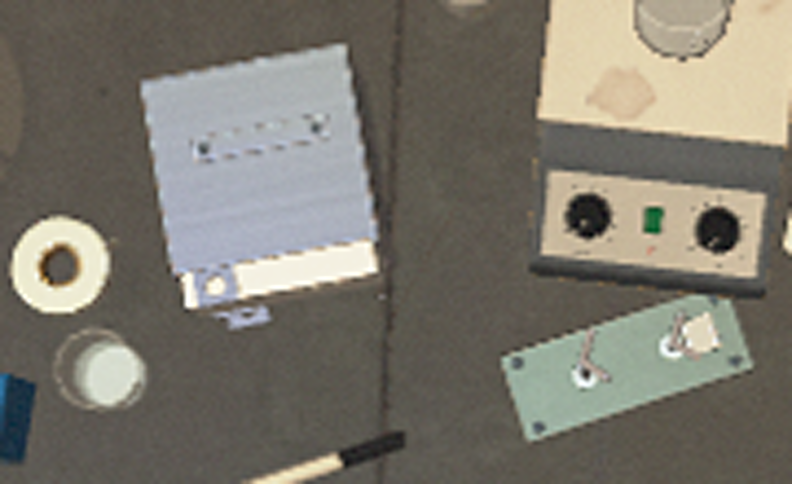

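```bash
python3 -m inch '[[[-0.67,-0.34,-0.1,-1],[-0.67,-0.34,-0.1,-1],[-0.67,-0.34,-0.1,-1],[-0.67,-0.34,-0.1,-1],[-0.67,-0.34,-0.1,-1],[-0.67,-0.34,-0.1,-1],[-0.67,-0.34,-0.1,-1],[-0.67,-0.34,-0.1,-1],[-0.67,-0.34,-0.1,-1],[-0.67,-0.34,-0.1,-1]]]' -1
python3 - <<'E'
from h import *
im,d,c=snap('wrist','w1.png');print(c['K'][0,0])
vv,uu=np.mgrid[0:384:2,0:512:2];px=np.c_[uu.ravel(),vv.ravel()]
P=depthpts(c,px,d);m=(P[:,2]>.124)&(P[:,2]<.133)&(P[:,0]>.45)
r=cv2.minAreaRect((P[m,:2]*1000).astype(np.float32));print(m.sum(),r,cv2.boxPoints(r).round(1))
E
```

```text
time_s: 1.15
tcp_pos: [0.462, 0.289, 0.281]
orientation: [0.234, -3.132, -0.0]
contact_force: [-1.2, -0.5, 0.5]
grip_width: 0.0001
finger_force: 0.0
281.51150849805197
840 ((574.1124877929688, 299.72821044921875), (139.8518524169922, 613.9085083007812), 14.395702362060547) [[430.1 579.7]
 [582.7 -15. ]
 [718.2  19.8]
 [565.5 614.4]]
```

View pics/w1.png

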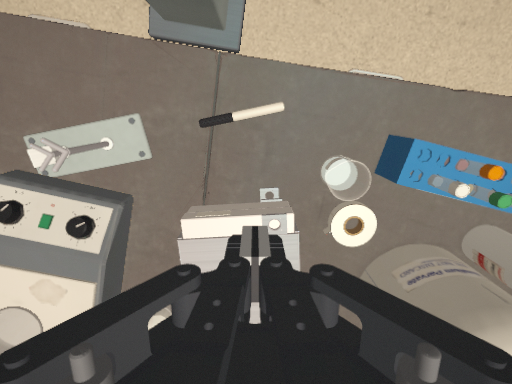

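Run:
```python
from h import *
im,d,c=snap('wrist')
cv2.imwrite('pics/w2.png',cv2.resize(im[170:260,165:315,::-1],None,fx=5.3,fy=5.3,interpolation=cv2.INTER_CUBIC))
print('eye_top',onz(c,[(274,225)],.13),depthpts(c,[(269,186),(240,225),(200,225)],d).round(3))
im,d,c=snap('top')
vv,uu=np.mgrid[125:200,135:205];px=np.c_[uu.ravel(),vv.ravel()]
P=depthpts(c,px,d);m=(P[:,2]>.122)&(P[:,2]<.135)&(P[:,0]>.545)
r=cv2.minAreaRect((P[m,:2]*1000).astype(np.float32));print(m.sum(),r,cv2.boxPoints(r).round(1))
```

```text
eye_top [[0.5095639  0.31907117 0.13      ]] [[ 0.499  0.318 -0.001]
 [ 0.519  0.282  0.121]
 [ 0.526  0.236  0.122]]
1809 ((599.1702880859375, 292.3623352050781), (133.61224365234375, 142.41661071777344), 10.283156394958496) [[520.7 350.5]
 [546.1 210.4]
 [677.6 234.2]
 [652.2 374.4]]
```

View pics/w2.png

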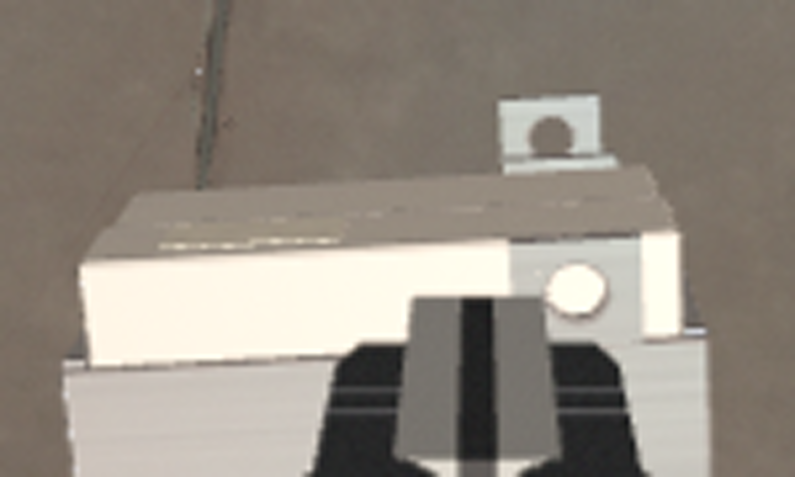

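```bash
python3 -m inch '[[[-0.01,-0.062,0.1,0],[-0.01,-0.062,0.2,0],[-0.01,-0.062,0.3,0],[-0.01,-0.062,0.38,0],[-0.01,-0.062,0.38,0],[-0.01,-0.062,0.38,0]]]' -1
python3 -m inch '[[[-0.03,0.001,0,0],[-0.045,0.001,0,0],[-0.06,0.002,0,0],[-0.07,0.002,0,0],[-0.08,0.003,0,0],[-0.085,0.003,0,0],[-0.09,0.003,0,0],[-0.093,0.003,0,0],[-0.096,0.003,0,0]]]'
```

```text
time_s: 1.9
tcp_pos: [0.4704, 0.2603, 0.0916]
orientation: [0.24, -3.131, 0.001]
contact_force: [0.0, 0.8, 1.4]
grip_width: 0.0002
finger_force: 0.0
time_s: 2.8
tcp_pos: [0.5171, 0.2687, 0.0919]
orientation: [0.238, -3.13, -0.001]
contact_force: [-8.0, -0.6, 6.8]
grip_width: 0.0002
finger_force: 3.8
```

```bash
python3 -m inch '[[[-0.003,0,0,0],[-0.006,0,0,0],[-0.009,0,0,0],[-0.009,0,0,0]]]'; python3 -m inch '[[[-0.003,0,0,0],[-0.006,0,0,0],[-0.006,0,0,0]]]'
```

```text
time_s: 3.2
tcp_pos: [0.5188, 0.2691, 0.0918]
orientation: [0.239, -3.125, -0.002]
contact_force: [-16.2, -0.4, 14.0]
grip_width: 0.0
finger_force: 8.1
time_s: 3.5
tcp_pos: [0.5188, 0.2691, 0.0917]
orientation: [0.239, -3.12, -0.002]
contact_force: [-25.6, -3.0, 21.3]
grip_width: -0.0002
finger_force: 12.9
```

```bash
python3 -m inch '[[[0.1,0,0,0],[0.14,0,-0.1,0],[0.18,0,-0.2,0],[0.2,-0.1,-0.28,0.3],[0.22,-0.2,-0.35,0.6],[0.28,-0.95,-0.38,1],[0.28,-0.95,-0.38,1],[0.28,-0.95,-0.38,1],[0.28,-0.95,-0.38,1],[0.28,-0.95,-0.38,1],[0.28,-0.95,-0.38,1],[0.28,-0.95,-0.38,1]]]' 1 
python3 -m inch '[[[0,0,0.1,1],[0,0,0.1,1],[0,0,0.1,1],[0,0,0.1,1]]]'
python3 -m inch '[[[0,0,0,0.95],[0,0,0,0.95],[0,0,0,0.95],[0,0,0,0.95],[0,0,0,0.95]]]'
python3 - <<'E'
from h import *
im,d,c=snap('wrist','w3.png')
s=sensors.state();R=Rot.from_rotvec(s['orientation']).as_matrix();print(R.round(3))
t,dd,ct=snap('top')
print(onz(ct,proj(ct,[[.45,-.21,0]]),.0))
E
```

```text
time_s: 4.7
tcp_pos: [0.4561, -0.171, 0.278]
orientation: [0.545, 3.091, -0.001]
contact_force: [1.0, 0.2, -0.8]
grip_width: 0.0853
finger_force: 0.0
time_s: 5.1
tcp_pos: [0.456, -0.1692, 0.227]
orientation: [1.301, 2.859, -0.001]
contact_force: [0.5, -0.1, -0.2]
grip_width: 0.0855
finger_force: 0.0
time_s: 5.6
tcp_pos: [0.4562, -0.1688, 0.2273]
orientation: [1.927, 2.48, 0.0]
contact_force: [-0.1, -0.1, -0.4]
grip_width: 0.0853
finger_force: 0.0
[[-0.247  0.969  0.001]
 [ 0.969  0.247 -0.   ]
 [-0.001  0.001 -1.   ]]
[[ 0.45 -0.21  0.  ]]
```

View pics/w3.png

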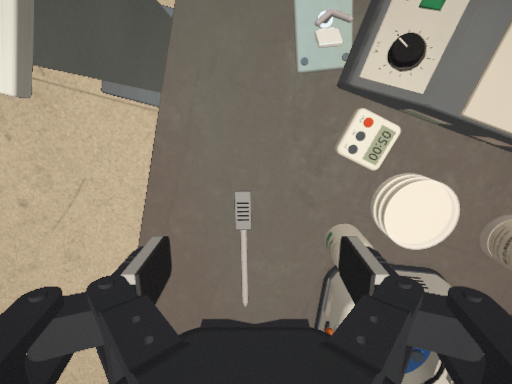

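Run:
```python
from h import *
im,d,c=snap('wrist')
P=onz(c,[(243,192),(243.5,229),(245,305)],.005)
g,s_,n=P;u=(g-n)/np.linalg.norm(g-n);print(P.round(4),np.linalg.norm(g-n),np.linalg.norm(s_-n),u,np.degrees(np.arctan2(u[1],u[0])))
s=sensors.state();R=Rot.from_rotvec(s['orientation']).as_matrix()
t=n+.066*u;t[2]=.002;print('target',t,'shift share',(R.T@(t-s['tcp_pos'])/.5).round(3))
# bottle & side view
print(depthpts(c,[(345,232)],d))
h=cv2.cvtColor(im,cv2.COLOR_RGB2GRAY)
# refine rod rows: centre of bright run
for r in (200,215,240,260,280,300):
    row=h[r,225:262].astype(int);k=np.where(row>row.min()+0.5*(row.max()-row.min()))[0]+225;print(r,k.min(),k.max())
```

```text
[[ 0.4496 -0.2058  0.005 ]
 [ 0.463  -0.2577  0.005 ]
 [ 0.4945 -0.377   0.005 ]] 0.17699538735609316 0.12341896041895077 [-0.25388936  0.96723327  0.        ] 104.70778473668683
target [ 0.47776132 -0.31313113  0.002     ] shift share [-0.291 -0.029  0.45 ]
[[ 0.58916524 -0.21764633  0.03179646]]
200 235 250
215 235 250
240 241 246
260 242 246
280 242 247
300 243 247
```

```bash
python3 -m inch '[[[-0.1,-0.01,0.1,0],[-0.2,-0.02,0.2,0],[-0.29,-0.029,0.3,0],[-0.29,-0.029,0.4,0],[-0.29,-0.029,0.448,0],[-0.29,-0.029,0.448,0]]]' 1
python3 -m inch '[[[0,0,0,0],[0,0,0,0],[0,0,0,0],[0,0,0,0],[0,0,0,0],[0,0,0,0],[0,0,0,0]]]' -1 30
python3 -m inch '[[[0,0,-0.05,0],[0,0,-0.1,0],[0,0,-0.2,0],[0,0,-0.3,0],[0,0,-0.4,0],[0,0,-0.4,0]]]'
```

```text
time_s: 6.35
tcp_pos: [0.475, -0.3127, -0.0013]
orientation: [-1.928, -2.475, 0.001]
contact_force: [-0.7, 0.8, -0.0]
grip_width: 0.0853
finger_force: 0.0
time_s: 7.05
tcp_pos: [0.4782, -0.313, 0.0045]
orientation: [1.929, 2.477, 0.001]
contact_force: [-0.5, 1.0, 6.6]
grip_width: 0.0066
finger_force: 29.5
time_s: 7.65
tcp_pos: [0.481, -0.315, 0.2112]
orientation: [1.923, 2.468, 0.002]
contact_force: [1.5, -0.8, -0.6]
grip_width: 0.0068
finger_force: 29.8
```

```bash
python3 -m inch '[[[0.1,0,-0.06,0],[0.2,0,-0.06,0],[0.3,0,-0.06,0],[0.4,-0.01,-0.06,0],[0.5,-0.01,-0.06,0],[0.6,0.03,-0.06,0],[0.6,0.03,-0.06,0],[0.6,0.03,-0.06,0]]]'
python3 - <<'E'
from h import *
im,d,c=snap('wrist','w4.png')
E
```

```text
time_s: 8.45
tcp_pos: [0.4183, -0.0166, 0.2327]
orientation: [1.925, 2.482, 0.0]
contact_force: [-0.4, 0.4, -1.2]
grip_width: 0.0066
finger_force: 29.8
```

View pics/w4.png

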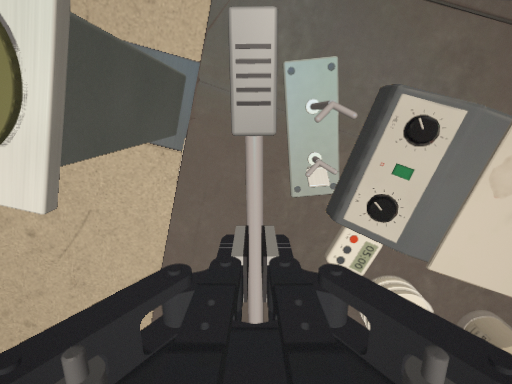

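Run:
```python
from h import *
im,d,c=snap('wrist')
cv2.imwrite('pics/w5.png',cv2.resize(im[85:200,280:360,::-1],None,fx=5,fy=5,interpolation=cv2.INTER_CUBIC))
hs=cv2.cvtColor(im,cv2.COLOR_RGB2HSV)
print(hs[80,300],hs[150,300])
m=cv2.inRange(hs,(60,18,100),(105,90,220));m[:, :278]=0;m[:,350:]=0;m[210:]=0;m[:50]=0
m=cv2.morphologyEx(m,cv2.MORPH_OPEN,np.ones((3,3),np.uint8))
v,u=np.nonzero(m);P=onz(c,np.c_[u,v],.004)[:,:2]*1000
r=cv2.minAreaRect(P.astype(np.float32));print(len(v),r,cv2.boxPoints(r).round(1))
```

```text
[ 80  22 177] [ 51  15 169]
1957 ((459.8210144042969, 99.48867797851562), (61.26870346069336, 53.5490837097168), 19.887954711914062) [[421.9 114.2]
 [440.1  63.9]
 [497.7  84.7]
 [479.5 135.1]]
```

View pics/w5.png

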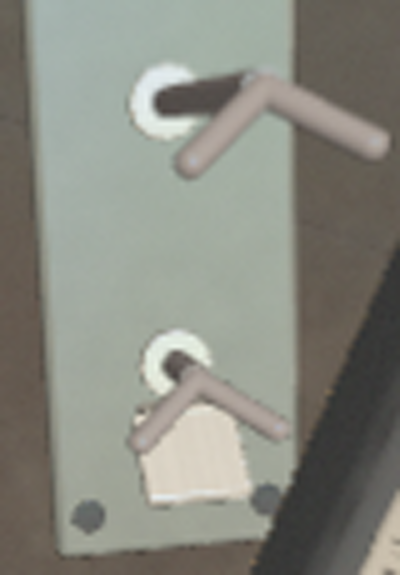

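Run:
```python
from h import *
im,d,c=snap('wrist')
def show(n,p,z): 
    q=onz(c,[p],z)[0];print(n,q.round(4),'depth',depthpts(c,[p],d)[0].round(4));return q
b1=show('postU',(313,104.6),.004);b2=show('postL',(315.4,157.4),.004)
a1=show('apexU',(332.4,102),.104);a2=show('apexL',(320.6,161.6),.039)
t=[show('tipU-',(318.5,117),.115),show('tipU+',(355,112.5),.115),show('tipL-',(309,172.5),.05),show('tipL+',(335.5,171),.05)]
for s in [(313,195),(328,193),(312,180),(325,178)]: show('stop',s,.03)
for x,y in((b2,b1),(a2,a1),((t[2]+t[3])/2,(t[0]+t[1])/2)):
    v=(y-x)[:2];print(np.linalg.norm(v),np.degrees(np.arctan2(v[1],v[0])))
print('tip seps',np.linalg.norm(t[0]-t[1]),np.linalg.norm(t[2]-t[3]))
# plate edges long left
e=onz(c,[(284,62),(292,196)],.004);v=e[0]-e[1];print('edge',np.degrees(np.arctan2(v[1],v[0])))
```

```text
postU [0.4702 0.0744 0.004 ] depth [0.4646 0.0723 0.0342]
postL [0.4933 0.0118 0.004 ] depth [0.4871 0.0143 0.0293]
apexU [0.4681 0.0737 0.104 ] depth [0.468  0.0737 0.1043]
apexL [0.4922 0.012  0.039 ] depth [0.4921 0.012  0.0395]
tipU- [0.4575 0.0577 0.115 ] depth [0.4575 0.0577 0.1149]
tipU+ [0.4875 0.0691 0.115 ] depth [0.4876 0.0692 0.1144]
tipL- [ 0.4801 -0.0025  0.05  ] depth [ 0.4802 -0.0025  0.0497]
tipL+ [0.5095 0.0068 0.05  ] depth [0.5096 0.0068 0.0499]
stop [ 0.4985 -0.0323  0.03  ] depth [ 0.5074 -0.0396 -0.0015]
stop [ 0.5161 -0.0251  0.03  ] depth [ 0.5271 -0.032  -0.0029]
stop [ 0.4914 -0.0138  0.03  ] depth [ 0.4905 -0.0132  0.0335]
stop [ 0.5064 -0.0074  0.03  ] depth [ 0.5056 -0.007   0.0324]
0.06673456694865439 110.28759264639619
0.06633314636677953 111.3551460425372
0.0651768013452575 110.01615390309661
tip seps 0.03205932323941833 0.03087507035662263
edge 109.64045596352173
```

```bash
python3 -m inch '[[[0.047,0.153,0,-0.21],[0.047,0.153,0,-0.21],[0.047,0.153,0.1,-0.21],[0.047,0.153,0.146,-0.21],[0.047,0.153,0.146,-0.21]]]'
python3 - <<'E'
from h import *
im,d,c=snap('wrist')
s=sensors.state();R=Rot.from_rotvec(s['orientation']).as_matrix();print(s['tcp_pos'].round(4),R[:,0].round(3))
h=cv2.cvtColor(im,cv2.COLOR_RGB2GRAY)
for r in (30,60,100,150,180,210):
    row=d[r,200:310];k=np.where((row>0)&(row<.2))[0]+200
    if len(k): 
        P=depthpts(c,[((k.min()+k.max())/2,r)],d)[0];print(r,k.min(),k.max(),P.round(4), (R.T@(P-s['tcp_pos'])).round(4))
C=np.array([.499,-.008,.03]);hd=np.array([-.347,.938,0])
t=C+hd*.0352;t[2]=.112;print('err share',(R.T@(t-s['tcp_pos'])/.5).round(3))
E
```

```text
time_s: 9.1
tcp_pos: [0.4841, 0.0216, 0.1561]
orientation: [-1.798, -2.569, 0.008]
contact_force: [-0.8, 0.2, 0.3]
grip_width: 0.0068
finger_force: 29.8
[0.4855 0.0218 0.1584] [-0.342  0.94   0.001]
30 229 278 [0.4484 0.1182 0.1594] [ 0.1034 -0.0019 -0.0009]
60 230 277 [0.4524 0.1072 0.1583] [ 0.0917 -0.0019  0.0002]
100 231 276 [0.4583 0.0911 0.1598] [ 0.0745 -0.0019 -0.0013]
150 232 288 [0.4693 0.0701 0.1572] [0.051  0.0013 0.0013]
180 246 262 [0.4716 0.0553 0.1599] [ 0.0363 -0.0016 -0.0014]
210 246 262 [0.477  0.0404 0.1599] [ 0.0204 -0.0016 -0.0015]
err share [0.005 0.005 0.093]
```

```bash
python3 -m inch '[[[0.005,0.006,0.06,0],[0.005,0.006,0.087,0],[0.006,0.006,0.1,0],[0.008,0.006,0.115,0],[0.012,0.006,0.126,0],[0.017,0.006,0.136,0],[0.024,0.006,0.146,0],[0.031,0.006,0.155,0],[0.031,0.006,0.155,0]]]'
python3 - <<'E'
from h import *
im,d,c=snap('wrist','w6.png')
cv2.imwrite('pics/w6.png',im[:,:,::-1])
E
```

```text
time_s: 10.05
tcp_pos: [0.487, 0.0361, 0.0865]
orientation: [1.794, 2.567, -0.005]
contact_force: [-8.2, -14.2, 37.8]
grip_width: 0.0
finger_force: 17.4
```

View pics/w6.png

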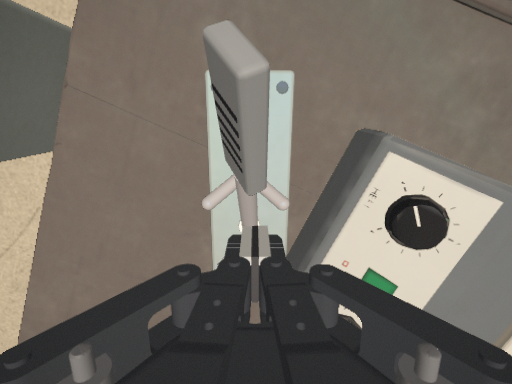

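```bash
python3 -m inch '[[[0,0,-0.02,0],[0,0,-0.05,0],[0,0,-0.1,0],[0,0,-0.2,0],[0.1,0,-0.25,0],[0.1,0,-0.25,0],[0.1,0,-0.25,0]]]'
python3 - <<'E'
from h import *
im,d,c=snap('wrist','w7.png')
E
```

```text
time_s: 10.8
tcp_pos: [0.4673, 0.0873, 0.208]
orientation: [1.794, 2.578, 0.003]
contact_force: [-0.2, -0.3, -0.5]
grip_width: -0.0
finger_force: 0.0
```

View pics/w7.png

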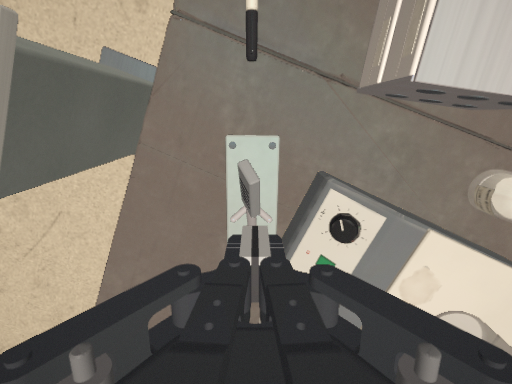

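```bash
cat >> h.py <<'E'
C0=np.array([.499,-.008,.03]);a=np.radians(110.3);hd=np.array([np.cos(a),np.sin(a),0])
CR=np.c_[(hd+[0,0,1])/2**.5,np.cross([0,0,1],hd),(np.array([0,0,1])-hd)/2**.5] # columns x,y,z
def cloud(n,zmin=.0,r=(0,384,0,512)):
    im,d,c=snap(n);vv,uu=np.mgrid[r[0]:r[1],r[2]:r[3]];px=np.c_[uu.ravel(),vv.ravel()]
    P=depthpts(c,px,d);ok=(d[px[:,1],px[:,0]]>0);return P[ok],im[px[:,1],px[:,0]][ok],px[ok]
E
python3 - <<'E'
from h import *
for n in('wrist','top','side'):
    P,col,px=cloud(n)
    Q=(P-C0)@CR
    m=(Q[:,0]>-.01)&(Q[:,0]<.2)&(np.abs(Q[:,1])<.03)&(Q[:,2]>-.02)&(Q[:,2]<.04)&(P[:,2]>.02)
    if n=='wrist': m&=px[:,1]<232
    q=Q[m];print(n,m.sum())
    for lo in np.arange(0,.2,.01):
        k=(q[:,0]>=lo)&(q[:,0]<lo+.01)
        if k.sum()>1: b=q[k];print(round(lo,3),k.sum(),'y',b[:,1].min().round(4),b[:,1].max().round(4),'z',b[:,2].min().round(4),b[:,2].max().round(4),'med',np.median(b,0).round(4))
E
```

```text
wrist 1274
0.08 3 y -0.005 0.0038 z -0.0008 -0.0004 med [ 0.0866 -0.005  -0.0007]
0.09 30 y -0.005 0.0037 z -0.0012 0.0036 med [ 0.0962 -0.0007  0.0022]
0.1 41 y -0.004 0.0035 z 0.0002 0.0033 med [ 0.1055 -0.0003  0.0023]
0.11 254 y -0.0182 0.0185 z -0.0082 0.0067 med [0.1144 0.0042 0.0014]
0.12 32 y -0.0072 0.0083 z -0.0082 0.0088 med [0.1286 0.0021 0.0035]
0.13 95 y -0.0072 0.0082 z -0.0083 0.0088 med [ 0.1352 -0.0005  0.0064]
0.14 113 y -0.007 0.0085 z -0.0088 0.0088 med [0.1454 0.0002 0.0061]
0.15 123 y -0.0068 0.0088 z -0.0092 0.0088 med [1.554e-01 1.000e-04 5.800e-03]
0.16 136 y -0.0066 0.009 z -0.0097 0.008 med [0.1651 0.0003 0.0055]
0.17 348 y -0.0065 0.0093 z -0.0145 0.008 med [ 1.789e-01  1.400e-03 -1.000e-04]
0.18 99 y -0.0056 0.0077 z -0.0125 0.0061 med [ 1.803e-01 -1.000e-04 -5.000e-04]
top 112
0.0 18 y -0.0292 0.0121 z -0.0106 0.035 med [0.0018 0.0001 0.0057]
0.01 19 y -0.0191 0.0159 z -0.0107 0.0062 med [ 0.0167 -0.0048  0.0019]
0.02 15 y -0.0109 0.0175 z -0.0068 0.008 med [0.0231 0.0021 0.0028]
0.03 7 y -0.0057 0.0016 z -0.0009 0.0091 med [ 0.0349 -0.0021  0.0051]
0.0
[... 683 characters left out ...]
0006 0.0013]
0.09 8 y -0.0047 0.0054 z -0.02 0.0052 med [0.0937 0.0023 0.003 ]
0.1 10 y -0.0035 0.0058 z -0.0194 0.0058 med [ 0.1045  0.0024 -0.0021]
0.11 18 y -0.0119 0.0189 z -0.0176 0.0147 med [0.1128 0.0016 0.0011]
0.12 10 y -0.0042 0.0086 z -0.0092 0.0096 med [ 0.1276  0.0017 -0.0011]
0.13 14 y -0.0035 0.008 z -0.011 0.0157 med [0.1349 0.0029 0.0052]
0.14 14 y -0.0082 0.0093 z -0.0146 0.0154 med [0.1439 0.0016 0.0015]
0.15 17 y -0.0099 0.0091 z -0.0122 0.0108 med [0.1555 0.0032 0.0022]
0.16 13 y -0.0043 0.0108 z -0.0092 0.0103 med [0.1639 0.0047 0.0021]
0.17 16 y -0.008 0.0118 z -0.0109 0.0104 med [0.1742 0.0037 0.0018]
0.18 3 y -0.0015 0.0046 z -0.0016 0.0046 med [0.1807 0.     0.0002]
```

Run:
```python
from h import *
P,col,px=cloud('wrist');Q=(P-C0)@CR
m=(px[:,1]<232)&(np.abs(Q[:,1])<.02)&(np.abs(Q[:,2])<.02)
for lo,hi in((.177,.185),(.13,.175)):
    q=Q[m&(Q[:,0]>lo)&(Q[:,0]<hi)];r=cv2.minAreaRect((q[:,1:]*1000).astype(np.float32));print(len(q),r)
    q=q[np.lexsort((q[:,2],))][::max(1,len(q)//12)];print((q*1000).round(1).tolist())
s=sensors.state();R=Rot.from_rotvec(s['orientation']).as_matrix();
g=C0+CR@[.1525,.001,0];t=g+[0,0,-.017];print(g,(R.T@(t-s['tcp_pos'])/.5).round(3),R[:,0])
```

```text
342 ((1.1070725917816162, -3.1462535858154297), (9.046880722045898, 22.043725967407227), 26.86634063720703)
[[178.6, 2.9, -14.6], [177.7, 9.3, -10.9], [178.0, 8.6, -9.0], [178.1, 7.8, -7.1], [180.6, -0.0, -5.4], [179.6, 5.6, -3.6], [180.4, -0.7, -2.2], [180.4, -4.2, -0.5], [180.7, -0.7, 1.2], [180.4, -3.5, 2.7], [179.2, 1.3, 4.3], [179.9, -1.4, 5.6], [178.5, 0.6, 7.1]]
556 ((2.898041248321533, 0.8018245697021484), (7.318394184112549, 22.48635482788086), 47.38984298706055)
[[157.1, 8.8, -9.4], [172.0, 7.3, -6.1], [130.6, 5.6, -2.9], [163.9, 4.6, 0.0], [158.5, 3.2, 3.0], [170.9, -6.3, 5.1], [149.3, -6.7, 5.8], [171.7, 1.4, 6.3], [159.2, -3.6, 6.8], [141.6, -4.4, 7.2], [154.3, -2.1, 7.6], [134.0, -2.8, 8.0], [137.9, -1.2, 8.9]]
[0.46065073 0.09278918 0.13783378] [ 0.018 -0.005  0.171] [-3.43999525e-01  9.38969768e-01  3.19359978e-04]
```

```bash
python3 -m inch '[[[0.023,-0.005,0,0],[0.023,-0.005,0,0],[0.023,-0.005,0,0],[0.023,-0.005,0.02,0],[0.023,-0.005,0.06,0],[0.023,-0.005,0.1,0],[0.023,-0.005,0.14,0],[0.023,-0.005,0.166,0],[0.023,-0.005,0.166,0]]]' 0
python3 -m inch '[[[0,0,0,0],[0,0,0,0],[0,0,0,0],[0,0,0,0],[0,0,0,0],[0,0,0,0]]]' -1 30
```

```text
time_s: 11.95
tcp_pos: [0.459, 0.0953, 0.1221]
orientation: [-1.797, -2.574, 0.005]
contact_force: [-0.7, -0.1, 0.1]
grip_width: 0.0426
finger_force: 0.0
time_s: 12.55
tcp_pos: [0.4613, 0.096, 0.1249]
orientation: [1.798, 2.576, 0.002]
contact_force: [-0.7, 1.5, 3.6]
grip_width: 0.0085
finger_force: 33.7
```

```bash
python3 -m inch '[[[-0.02,0,-0.018,0],[-0.042,0,-0.035,0],[-0.065,0,-0.05,0],[-0.089,0,-0.062,0],[-0.114,0,-0.073,0],[-0.14,0,-0.081,0],[-0.166,0,-0.087,0],[-0.193,0,-0.09,0],[-0.221,0,-0.091,0],[-0.221,0,-0.091,0]]]'
cat > rod.py <<'E'
from h import *
s=sensors.state();R=Rot.from_rotvec(s['orientation']).as_matrix()
P,col,px=cloud('wrist');Q=(P-s['tcp_pos'])@R
m=(px[:,1]<300)&(np.abs(Q[:,1])<.02)&(Q[:,2]>.004)&(Q[:,2]<.16)&(np.abs(Q[:,0])<.16)
q=Q[m];print(s['tcp_pos'].round(4),m.sum())
for lo in np.arange(0,.16,.01):
    b=q[(q[:,2]>=lo)&(q[:,2]<lo+.01)]
    if len(b)>2: print(round(lo,2),len(b),'x',b[:,0].min().round(4),b[:,0].max().round(4),'y',b[:,1].min().round(4),b[:,1].max().round(4),'med',np.median(b,0).round(4))
E
python3 rod.py
```

```text
time_s: 13.55
tcp_pos: [0.5001, -0.0107, 0.1708]
orientation: [1.8, 2.572, -0.001]
contact_force: [-1.8, -0.4, 4.9]
grip_width: 0.0085
finger_force: 37.0
[ 0.5001 -0.0107  0.1708] 2172
0.0 42 x 0.0163 0.0184 y -0.0042 0.0042 med [ 0.018  -0.0003  0.0069]
0.01 13 x 0.0167 0.0181 y -0.0043 0.0037 med [ 0.0177 -0.0003  0.0106]
0.03 14 x 0.0086 0.0104 y -0.0038 0.0023 med [ 0.0098 -0.0004  0.0383]
0.04 45 x 0.006 0.0098 y -0.0047 0.0038 med [ 0.0091 -0.0004  0.0452]
0.05 291 x 0.0058 0.0855 y -0.0193 0.0183 med [ 0.0803 -0.0004  0.0574]
0.06 373 x 0.0065 0.0941 y -0.0133 0.0123 med [ 0.0865 -0.0005  0.0639]
0.07 38 x 0.0053 0.0942 y -0.0045 0.0036 med [ 0.0079 -0.0005  0.0743]
0.08 32 x 0.0044 0.0871 y -0.0047 0.0038 med [ 0.0073 -0.0005  0.0842]
0.09 33 x 0.0035 0.0876 y -0.0049 0.0038 med [ 0.0068 -0.0005  0.0945]
0.1 26 x 0.0046 0.0876 y -0.0042 0.0031 med [ 0.0064 -0.0005  0.1048]
0.11 42 x -0.038 0.0887 y -0.0157 0.0193 med [0.0053 0.0017 0.1179]
0.12 321 x -0.0415 0.0889 y -0.0196 0.0197 med [0.0171 0.0062 0.1251]
0.13 275 x -0.0447 0.0891 y -0.014 0.0199 med [-1.000e-04  1.400e-03  1.358e-01]
0.14 333 x -0.0436 0.0897 y -0.014 0.0198 med [0.0064 0.0015 0.1445]
0.15 294 x -0.0416 0.091 y -0.0092 0.0192 med [ 0.03   -0.0006  0.1584]
```

```bash
python3 -m inch '[[[-0.008,0,0,0],[-0.016,0,0,0],[-0.018,0,0,0],[-0.018,0,0,0]]]'
python3 rod.py | grep -v '^0.1[1-9]'
```

```text
time_s: 14.0
tcp_pos: [0.5026, -0.0177, 0.1704]
orientation: [1.799, 2.574, -0.001]
contact_force: [-1.6, 2.3, 5.5]
grip_width: 0.0085
finger_force: 37.2
[ 0.5026 -0.0177  0.1704] 2425
0.0 50 x 0.0181 0.0199 y -0.0043 0.0042 med [ 0.0195 -0.0003  0.0076]
0.03 40 x 0.0098 0.0132 y -0.0044 0.0036 med [ 0.0127 -0.0004  0.036 ]
0.04 52 x 0.0095 0.0132 y -0.0046 0.0038 med [ 0.0123 -0.0004  0.0451]
0.05 324 x 0.0099 0.0935 y -0.0191 0.0181 med [ 0.0876 -0.0001  0.0573]
0.06 405 x 0.0094 0.1024 y -0.0138 0.0136 med [ 0.0941 -0.0005  0.0637]
0.07 42 x 0.0101 0.1019 y -0.0045 0.0036 med [ 0.0126 -0.0005  0.0743]
0.08 40 x 0.0094 0.0949 y -0.0047 0.0037 med [ 0.0126 -0.0005  0.0847]
0.09 37 x 0.0092 0.0953 y -0.0047 0.0039 med [ 0.0124 -0.0005  0.0947]
0.1 37 x 0.009 0.0962 y -0.0042 0.004 med [0.0127 0.0002 0.1044]
```

```bash
python3 -m inch '[[[0,0,-0.02,0],[0,0,-0.06,0],[0,0,-0.1,0],[0,0,-0.15,0],[0,0,-0.2,0],[0,0,-0.24,0],[0,0,-0.27,0],[0.02,0.005,-0.27,0],[0.05,0.015,-0.27,0],[0.09,0.026,-0.27,0],[0.13,0.037,-0.27,0],[0.17,0.05,-0.27,0]]]'
python3 -m inch '[[[0.05,0.014,0,0],[0.1,0.028,0,0],[0.15,0.042,0,0],[0.2,0.056,0,0],[0.25,0.07,0,0],[0.3,0.084,0,0],[0.35,0.098,0,0],[0.4,0.112,0,0],[0.43,0.12,0,0],[0.45,0.128,0,0],[0.457,0.129,0,0],[0.457,0.129,0,0]]]'
python3 - <<'E'
from h import *
import rod
im,d,c=snap('wrist');e=proj(c,[[.511,.319,.13]])[0];print('eye px',e)
np.savez('v.npz',im=im,d=d)
u,v=e.astype(int);g=cv2.cvtColor(im,cv2.COLOR_RGB2GRAY)
print(g[v-14:v+15,u-16:u+17:1])
E
```

```text
time_s: 15.25
tcp_pos: [0.4957, 0.0725, 0.3039]
orientation: [-1.799, -2.576, 0.002]
contact_force: [-0.1, 0.6, -0.9]
grip_width: 0.0088
finger_force: 36.3
time_s: 16.45
tcp_pos: [0.4779, 0.3085, 0.3046]
orientation: [1.798, 2.576, -0.001]
contact_force: [0.1, 0.2, -0.5]
grip_width: 0.0085
finger_force: 36.3
[0.4779 0.3085 0.3046] 372
0.0 50 x 0.0178 0.0199 y -0.0043 0.0042 med [0.0193 0.0002 0.0066]
0.01 7 x 0.0187 0.0194 y -0.0037 0.0014 med [ 0.0192 -0.0015  0.0103]
0.03 37 x 0.0105 0.0128 y -0.0037 0.0037 med [0.0126 0.0003 0.0366]
0.04 47 x 0.0088 0.0128 y -0.0045 0.0038 med [ 0.012  -0.0004  0.045 ]
0.05 42 x 0.0095 0.0129 y -0.0041 0.004 med [ 0.0121 -0.0001  0.0551]
0.06 40 x 0.009 0.0125 y -0.0043 0.0042 med [ 0.0119 -0.0001  0.0649]
0.07 34 x 0.0087 0.0124 y -0.0045 0.0035 med [ 0.0118 -0.0005  0.0757]
0.08 25 x 0.0099 0.0123 y -0.0039 0.0037 med [ 0.0117 -0.0005  0.0854]
0.09 27 x 0.0095 0.0122 y -0.004 0.0039 med [0.0116 0.0004 0.0945]
0.1 23 x 0.0092 0.0122 y -0.0042 0.004 med [ 0.0115 -0.0005  0.1051]
0.11 20 x 0.0085 0.012 y -0.0043 0.0041 med [ 1.140e-02 -1.000e-04  1
[... 3389 characters left out ...]
6 207 203 204]
 [123 120 118 120 177 202 206 204 201 199 202 203 201 203 201 200 202 202
  202 203 202 201 200 201 201 187 205 205 205 206 206 204 204]
 [122 121 120 117 141 144 166 185 183 182 200 202 201 202 201 201 201 201
  202 203 202 201 200 201 201 200 205 205 206 207 206 204 204]
 [120 121 121 119 118 118 119 120 120 122 123 150 158 172 185 204 189 200
  201 203 202 201 198 199 180 198 206 205 205 205 205 203 205]
 [122 120 118 118 119 117 119 119 119 119 119 133 138 140 130 224 159 142
  157 157 159 202 211 217 196 206 206 205 205 205 204 205 206]
 [119 119 118 118 119 119 118 119 120 119 119 137 139 140 135 233 161 139
  139 140 131 216 248 253 175 205 205 205 206 205 204 204 206]]
```

Run:
```python
from h import *
im,d,c=snap('wrist');s=sensors.state();R=Rot.from_rotvec(s['orientation']).as_matrix()
E=onz(c,[(284.2,175.2)],.13)[0];n=s['tcp_pos']+R@[.0073,-.0003,.137]
print(E,n,(R.T@(E-n)/.5).round(4),R[:,0])
# ear bottom/mid : expected pixels
print(proj(c,[[E[0],E[1],.072],[E[0],E[1],.014]]))
P,col,px=cloud('wrist');Q=(P-s['tcp_pos'])@R
m=(np.abs(Q[:,1])<.006)&(np.abs(Q[:,0]-.008)<.008)&(Q[:,2]>.1)&(Q[:,2]<.15)
q=Q[m];print('lowest',q[np.argsort(q[:,2])[-6:]].round(4), px[m][np.argsort(q[:,2])[-3:]])
```

```text
[0.51027539 0.31879975 0.13      ] [0.47532413 0.31461364 0.16796474] [-0.0161  0.0685  0.0759] [-3.43803585e-01  9.39041503e-01 -3.88558883e-04]
[[279.85123216 165.90337603]
 [276.61944262 158.99132829]]
lowest [[ 0.0119  0.0004  0.1272]
 [ 0.0118 -0.0006  0.1272]
 [ 0.0086 -0.0045  0.1285]
 [ 0.0116 -0.0016  0.1285]
 [ 0.0115  0.0014  0.1289]
 [ 0.0104 -0.0035  0.1292]] [[253 173]
 [256 173]
 [251 174]]
```

```bash
python3 -m inch '[[[-0.004,0.02,0,0],[-0.012,0.05,0,0],[-0.016,0.068,0,0],[-0.016,0.0685,0,0],[-0.016,0.0685,0.04,0],[-0.016,0.0685,0.06,0],[-0.016,0.0685,0.075,0],[-0.016,0.0685,0.082,0],[-0.016,0.0685,0.09,0]]]'
python3 rod.py | grep -v '^0.1[3-9]'
```

```text
time_s: 17.55
tcp_pos: [0.5128, 0.3132, 0.26]
orientation: [1.798, 2.576, 0.0]
contact_force: [-0.0, -0.5, -1.2]
grip_width: 0.0085
finger_force: 36.3
[0.5128 0.3132 0.26  ] 1627
0.0 55 x 0.018 0.0198 y -0.0043 0.0041 med [0.0194 0.0002 0.0069]
0.01 4 x 0.0192 0.0194 y -0.0009 0.0008 med [ 0.0192 -0.      0.0106]
0.03 33 x 0.0106 0.013 y -0.0037 0.0037 med [0.0124 0.0003 0.0362]
0.04 52 x 0.0085 0.0128 y -0.0046 0.0039 med [ 0.012  -0.0004  0.0443]
0.05 41 x 0.0096 0.0128 y -0.0041 0.004 med [0.0118 0.0003 0.0543]
0.06 40 x 0.009 0.0126 y -0.0043 0.0042 med [ 0.0119 -0.0004  0.0644]
0.07 31 x 0.0088 0.0124 y -0.0045 0.0042 med [ 0.0116 -0.0005  0.0747]
0.08 30 x 0.008 0.0124 y -0.0046 0.0037 med [ 0.0118 -0.0001  0.0846]
0.09 25 x 0.0096 0.0123 y -0.004 0.0039 med [0.0114 0.0004 0.0947]
0.1 24 x 0.009 0.0121 y -0.0041 0.004 med [ 1.160e-02 -1.000e-04  1.055e-01]
0.11 20 x 0.0086 0.0121 y -0.0043 0.0041 med [ 0.0114 -0.0005  0.1151]
0.12 74 x -0.0414 0.0281 y -0.0135 0.0199 med [0.0032 0.011  0.1296]
```

```bash
python3 -m inch '[[[0,0,0.03,0],[0,0,0.06,0],[0,0,0.08,0],[0,0,0.095,0],[0,0,0.11,0],[0,0,0.125,0],[0,0,0.125,0]]]'
```

```text
time_s: 18.3
tcp_pos: [0.5124, 0.3128, 0.1963]
orientation: [-1.798, -2.575, 0.002]
contact_force: [-0.7, 0.0, -1.3]
grip_width: 0.0082
finger_force: 36.3
```

Through the middle ear (nose ≈ 0.059) with no resistance. Next the bottom ear.

```bash
python3 -m inch '[[[0,0,0.03,0],[0,0,0.055,0],[0,0,0.075,0],[0,0,0.085,0],[0,0,0.095,0],[0,0,0.1,0],[0,0,0.1,0]]]'
python3 rod.py | head -8
```

```text
time_s: 19.0
tcp_pos: [0.5128, 0.3129, 0.1471]
orientation: [1.798, 2.576, -0.001]
contact_force: [0.9, -1.7, -3.5]
grip_width: 0.0084
finger_force: 36.2
[0.5128 0.3129 0.1471] 10011
0.0 49 x 0.018 0.0196 y -0.0043 0.0042 med [ 0.0192 -0.0003  0.007 ]
0.01 1428 x -0.0505 0.0317 y -0.0138 0.02 med [0.0134 0.0105 0.0183]
0.02 258 x -0.0577 0.0321 y -0.01 0.0198 med [0.0218 0.012  0.0243]
0.03 92 x -0.0632 0.032 y -0.0011 0.0199 med [0.0261 0.0124 0.0349]
0.04 66 x -0.0687 0.0321 y -0.0019 0.0197 med [0.0298 0.013  0.0441]
0.05 73 x 0.0097 0.0319 y -0.0034 0.0199 med [0.0237 0.0118 0.0555]
0.06 108 x -0.0817 0.032 y -0.0043 0.0199 med [0.0125 0.0103 0.0648]
```

```bash
python3 -m inch '[[[0,0,0.004,0],[0,0,0.008,0],[0,0,0.008,0]]]'
python3 -m inch '[[[0,0,0,0],[0,0,0,0],[0,0,0,0],[0,0,0,0],[0,0,0,0]]]' -0.2
python3 -m inch '[[[0,0,-0.02,0],[0,0,-0.06,0],[0,0,-0.12,0],[0,0,-0.2,0],[0,0,-0.28,0],[0,0,-0.28,0]]]'
python3 - <<'E'
from h import *
P,col,px=cloud('wrist')
E=np.array([.5103,.3188])
m=(np.linalg.norm(P[:,:2]-E,axis=1)<.016)&(P[:,2]>.134)&(P[:,2]<.21)&(px[:,1]<230);q=P[m];print(m.sum(),q.min(0),q.max(0))
t=q[q[:,2]>q[:,2].max()-.004];print('top',t.mean(0),len(t))
for lo in np.arange(.13,.2,.01):
    b=q[(q[:,2]>=lo)&(q[:,2]<lo+.01)]
    if len(b)>3: print(lo.round(2),len(b),np.median(b,0).round(4))
E
```

```text
time_s: 19.35
tcp_pos: [0.513, 0.3129, 0.1434]
orientation: [1.798, 2.575, 0.0]
contact_force: [1.0, -2.6, -0.4]
grip_width: 0.0083
finger_force: 36.5
time_s: 19.85
tcp_pos: [0.5128, 0.3133, 0.1434]
orientation: [-1.798, -2.576, -0.0]
contact_force: [0.2, -0.1, 0.3]
grip_width: 0.0345
finger_force: 0.0
time_s: 20.45
tcp_pos: [0.5153, 0.3146, 0.2906]
orientation: [1.796, 2.573, 0.015]
contact_force: [0.2, 0.6, 0.7]
grip_width: 0.0339
finger_force: 0.0
310 [0.50274288 0.30958009 0.13428841] [0.51735432 0.33165223 0.18536633]
top [0.51015205 0.3209302  0.18360503] 228
0.13 8 [0.5065 0.3307 0.1353]
0.14 15 [0.506  0.3303 0.1452]
0.15 17 [0.5061 0.3305 0.1557]
0.16 21 [0.507  0.3303 0.1663]
0.17 17 [0.5062 0.3306 0.175 ]
0.18 232 [0.5101 0.321  0.1837]
```

```bash
python3 -c "
from bench import ctrl;print(ctrl.sign_off())"
```

```text
the job is handed in; nothing more can be done
None
```

I handed the job in at about 20.5 s with no verdict returned. By my measurements the upper box is home, the rod rested at the stop with the gripper off it, and it now stands through all three ears, grip on the top ear, released. The bottle and beaker were not deliberately touched, though I did not re-measure them. The fingers slipped off the rod at the rest and pressed on it with about 38 N before it settled.

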